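# Bring the bushes and the caster ball to the check mat

## Robot

A 7-joint arm with a two-finger parallel gripper is mounted at the origin on the work surface. World frame = base frame: x ahead of the robot, y to its left, z up, the work surface at z = 0. Lengths are in m, angles in rad, forces in N, time in s.
With the tool pointing down it reaches from about 0.4 to 0.9 m from the base axis. Payload 5.6 kg.
Tool frame: the origin (TCP) lies midway between the tips of the shut fingers; the grasp point (between the pads) lies 19 mm behind it; z points along the fingers, y is the line along which they close (so a half turn about z gives the same grasp; the last joint's range is limited). The gripper opens to 92 mm and grips with 3 to 60 N. Pads are 20 mm wide; open, the fingers measure 128 mm over their backs; the gripper's body (75 mm by 189 mm) begins 69 mm behind the grasp point.
Start: joints at [1.094, 0.468, -0.012, 1.603, 0.006, 1.071, -0.056], TCP at [0.273, -0.59, 0.215] pointing down, gripper open.
Joint ranges: [-2.53, 2.53], [-0.31, 2.02], [-1.57, 1.55], [0.28, 2.44], [-1.29, 4.43], [0.15, 1.84], [-2.92, 2.92]. Speed limits (rad/s): [2.57, 2.57, 3.14, 3.14, 3.14, 3.14, 3.14].

## Interface

Orientations are given as a 3x3 rotation matrix whose columns are the frame's x, y, z axes.
In Python, from station import env, effector, solver, viewer, workorder, search_frame, tip_of gives the robot as it stands. Calls block until the motion is done:
- env.reach(position, orientation): joint-space move of the TCP to a pose.
- env.movel(position, frame=None, rate=0.15): straight line of the TCP; frame=None keeps the orientation; rate is the mean speed in m/s.
- env.goto_joints(angles): joint-space move.
- effector.release() and effector.grasp(squeeze=None): open the fingers fully, or close them until they stop; squeeze is the grip in N (None keeps the last).
- env.pause(seconds).
- solver.inverse_kinematics(position, orientation): joint angles nearest the present ones, or None.
- env.sense(): the state.
- viewer.read_camera(name): name is "side" or "top" or "wrist"; returns (picture, depth): 420x560x3 uint8, red, green, blue; 420x560 float32, m along the optical axis (not along the pixel's ray), 0 where there is no reading.
- viewer.camera_info(name): a dict with "intrinsics" (3x3 intrinsics, pixels), "eye" and "rotation" of the camera in the world; the wrist camera has in their place "T_tool_cam" (4x4, takes a point from camera to tool coordinates, whose origin is the TCP and whose axes are the flange's). Camera axes: x right, y up, looking along -z (the intrinsics and any distortion apply to the point x, -y, -z); pixel columns grow to the right and rows downward; lengths in m; the calibration is good to about 2 mm. A picture is of the moment at which its call begins: read the wrist's pose just before it. camera_info takes no time and is no camera call.
A pose or a line that the arm cannot do raises env.PlanningError and nothing moves.
- workorder.finish_job(): hands the job in; it is judged then, once.
Trained networks look in the newest picture that a camera, given by its name, has taken for a name from the list of things; names that differ only in an ending like _2 or _b are one class to them, and where a whole thing is asked for, a point or a joint stands for the part that bears it (a point fixed in the world has none). Each returns a list of dicts, best first, with "score" (0 to 1); they miss things now and then, are a little off and sometimes report something else, mostly with a low value. They report only what shows in the picture. A call takes as long as a camera call. They do not tell look-alikes from the thing itself.
- search_frame(camera, name): "at" ([x, y, z] in m, in world coordinates, good to about 4 mm: the middle of the surface that is visible of it).
- tip_of(camera, name): "at" ([x, y, z] in m, in world coordinates, good to about 4 mm: a listed point, or the origin of a listed thing).
The state is a dict: "t": time; "joint_positions": joint angles; "joint_velocities": joint speeds; "tau": joint torques, N m; "ee_pos": TCP position; "tcp_rot": TCP orientation; "wrist_force": force on the tool from outside, world axes, zero at the start; "moment": the same for the moment, N m; "gripper_width": finger opening in m; "grasp_force": force on a finger pad.
Only numpy, scipy, OpenCV 4.12 (cv2) and the standard library are available. Lean on these libraries where they do the work, as an engineer would, in place of code of your own. Each camera call takes 0.05 s, during which the arm holds its last target. There are 200 camera calls.

## Task

Pick up the orange parts pot, tip its three brass bushes into the walled bay of the grey parts tray, and stand the empty pot back upright on the table, let go. Then lift the tray by its yellow handle without the steel ball ever leaving its shallow pocket, and finish while still holding the tray level and still, about 15 cm above the middle of the green mat. Leave the mug, the spectacle case and the hex-key set where they are.

Things in the scene. Friction and masses are not known exactly. Their poses are not given: they have to be found in the camera images.
- pot: Orange flared open pot, 75 high, outer diameter 50 at the foot, 100 at the rim, wall 3, floor 4, about 120 g, with the 3 bushes inside. Origin: centre of its underside; z up through the mouth. On its +x side a flat upright lug handle: 12 thick (y), x = 54 to 90, z = 20 to 70 mm. Walls flare 18 degrees: tipped about 110 degrees towards -x the bushes slide out. Left or right of the tray, mat on the other side.
- pot_grip (a point): Middle of the pot's lug handle: 72 mm in x from the pot's axis, 45 mm above its underside; the fingers close along the pot's y, across the 12 mm thickness.
- pot_lip (a point): Point of the pot's rim opposite the lug: x = -50, z = 75 mm from the pot's origin; the bushes leave here when the pot is tipped towards its -x.
- tray: Grey plastic parts tray, 220 (x) by 120 (y), about 320 g empty. Origin: centre of its underside, below the handle; z up. -x side: walled bay. +x side: black deck 12 high with the round ball pocket. Between them an upright handle plate across the tray (along y), 12 thick (x = -6 to 6): 120 wide up to z = 44, then a yellow grip part 64 wide up to z = 100.
- tray_bay (a point): Centre of the bay's floor, 56 mm from the tray's origin on its -x side, 6 mm above the underside; axes as the tray's. The bay is 100 (x) by 112 (y) inside; its outer walls are 4 thick and rise to z = 42 above the tray's underside, the handle side to 44 and more.
- tray_pocket (a point): Centre of the pocket's floor, 58 mm from the tray's origin on its +x side, 9 mm above the underside. The pocket is round, 37 wide and only 3 deep: the ball rolls over its rim when the tray tips about 40 degrees, or less if jerked.
- tray_grip (a point): Point in the yellow handle, 80 mm straight above the tray's origin, 20 mm below the handle's top edge; the fingers close along the tray's x, across the 12 mm thickness. The loaded tray balances near this handle.
- ball_center (a point): Centre of the loose polished steel ball, 25 in diameter, 62 g, lying in the tray's pocket.
- bush0: Brass axle bush, a cylinder 15 in diameter and 16 long, 18 g, dark bore. Origin: centre of one end face; z along its axis. At the start it stands in the pot.
- bush1: Brass axle bush, a cylinder 15 in diameter and 16 long, 18 g, dark bore. Origin: centre of one end face; z along its axis. At the start it stands in the pot.
- bush2: Brass axle bush, a cylinder 15 in diameter and 16 long, 18 g, dark bore. Origin: centre of one end face; z along its axis. At the start it stands in the pot.
- mat: Green check mat with a white cross, 180 by 140 and 3 thick, fixed to the table. Origin: centre of its underside.
- mug: Blue ceramic mug, 76 in diameter, 85 high, handle on its +y side. Origin: centre of its underside. To be left alone.
- case: Grey spectacle case, 60 (x) by 160 (y) by 40 high. Origin: centre of its underside. To be left alone.
- hexkeys: Hex-key set in a blue plastic holder, 35 (x) by 70 (y) by 26 high, keys along x, about 130 long. Origin: centre of the holder's underside. To be left alone.
Mind the look-alikes: they are no part of the job. Of the things shaped like the pot, the orange one is meant. Of the things like the mat, leave any that is pink; of the rest the larger one is meant.

How it is judged:
By the outcome, as a careful person would: the job done as asked, in the order asked, and still so for the second after the job is handed in, while the arm keeps its last pose, push and grip.
It also fails if it takes over 72 s, if anything falls off the work surface, if the arm or the gripper's body presses on something with over 40 N, if the wrist force passes 120 N, or if a joint passes its speed limit or range.

## Working session

There is one attempt and no reset: what is moved stays moved. The work goes in short steps, each a Python script; the robot and the scene stay as the last script left them, time stands still between calls to the robot, and variables do not carry over. Pictures are saved under pics/ and viewed, at most 10 in all, crops included, and the job is handed in when it is done.

```bash
ls; mkdir -p pics; python3 - <<'E'
from station import *
import cv2,numpy as np
for c in ["top","side"]:
    im,d=viewer.read_camera(c); cv2.imwrite(f"pics/{c}0.png",im[:,:,::-1])
    i=viewer.camera_info(c); print(c,np.round(i["eye"],3).tolist(),np.round(i["rotation"],2).tolist(),[k for k in i])
    for n in ["pot","pot_grip","pot_lip","tray","tray_bay","tray_pocket","tray_grip","ball_center","mat","mug","case","hexkeys"]:
        print(n,[(np.round(r["at"],3).tolist(),round(r["score"],2)) for r in tip_of(c,n)[:4]])
print(env.sense())
E
```

```text
pics
top [0.315, 0.021, 1.164] [[0.02, 0.98, -0.18], [-1.0, 0.01, -0.01], [-0.01, 0.18, 0.98]] ['intrinsics', 'eye', 'rotation']
pot [([0.341, -0.244, -0.0], 0.8), ([0.516, -0.266, 0.0], 0.77), ([0.76, 0.017, 0.001], 0.51)]
pot_grip [([0.584, -0.238, 0.048], 0.82), ([0.461, -0.376, 0.047], 0.79), ([0.324, -0.173, 0.048], 0.55)]
pot_lip [([0.47, -0.497, 0.077], 0.72), ([0.472, -0.279, 0.071], 0.68), ([0.347, -0.292, 0.078], 0.62)]
tray [([0.527, -0.01, -0.0], 0.56)]
tray_bay [([0.472, -0.004, 0.003], 0.93)]
tray_pocket [([0.591, -0.017, 0.009], 0.58)]
tray_grip [([0.527, -0.015, 0.081], 0.79), ([0.772, -0.19, 0.0], 0.58), ([0.525, -0.009, 0.0], 0.27)]
ball_center [([0.592, -0.014, 0.018], 0.37)]
mat [([0.515, 0.308, -0.0], 0.89), ([0.556, 0.514, -0.002], 0.69), ([0.238, 0.269, -0.001], 0.61)]
mug [([0.757, 0.016, -0.001], 0.68)]
case [([0.757, 0.223, 0.002], 0.74), ([0.516, -0.272, 0.003], 0.7)]
hexkeys [([0.769, -0.19, 0.002], 0.56)]
side [0.131, 0.541, 0.886] [[-0.83, 0.43, -0.36], [-0.56, -0.65, 0.51], [-0.01, 0.63, 0.78]] ['intrinsics', 'eye', 'rotation']
pot [([0.517, -0.268, 0.0
[... 895 characters left out ...]
[-1.15345213e-04, -1.19772805e-03,  2.11707017e-03,  7.83964383e-04,
        1.36624625e-03,  9.52816521e-05,  9.12482129e-05]), 'tau': array([-2.46768004e-04, -5.20423758e+01, -1.25465880e-02, -2.44057328e+01,
       -5.67004178e-02,  1.14338065e-02,  1.18668945e-05]), 'ee_pos': array([ 0.27316064, -0.58983244,  0.21461019]), 'tcp_rot': array([[ 9.07397136e-01,  4.20274238e-01, -3.91325769e-05],
       [ 4.20274235e-01, -9.07397136e-01, -7.25359150e-05],
       [-6.59937646e-05,  4.93724677e-05, -9.99999997e-01]]), 'wrist_force': array([-0.45979817, -0.56238871,  0.04669304]), 'moment': array([-0.06009534,  0.03296477,  0.01845316]), 'grasp_force': 0.0, 'gripper_width': 0.09161130900291682}
```

View pics/top0.png

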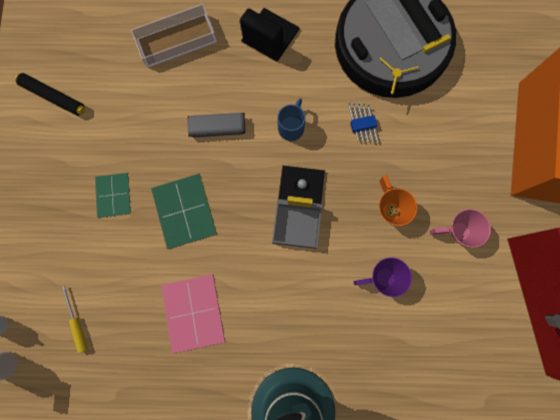

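View pics/side0.png

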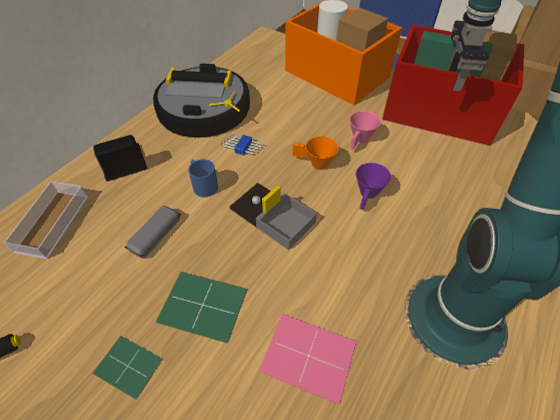

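The orange pot is at px (397,207). Its look-alikes are the purple pot (391,277) and the pink pot (471,229), and only the first is orange. The large green mat is at (184,211). The small green one (113,195) and the pink one (193,313) are not meant. I'll confirm with a crop and scan which grasp tilts are feasible.

```bash
cat > h.py <<'E'
from station import *
import numpy as np
rad=np.radians
TRAY=np.array([0.5275,-0.0105]); TYAW=rad(-6.5)
def pot_tool(P,psi,theta,a,flip,ref='origin'):
    """TCP pose for pot with yaw psi, tipped theta towards its -x, tool tilt a, lug grasped.
    P: world position of 'lip' or 'origin' reference point."""
    u=np.array([np.cos(psi),np.sin(psi),0]); v=np.array([-np.sin(psi),np.cos(psi),0]); z=np.array([0,0,1.])
    X=u*np.cos(theta)+z*np.sin(theta); Z=-u*np.sin(theta)+z*np.cos(theta)
    d=-np.sin(a)*X-np.cos(a)*Z; y=flip*v
    R=np.column_stack([np.cross(y,d),y,d])
    r={'origin':(0,0),'lip':(-.05,.075)}[ref]
    g=np.asarray(P)+(.072-r[0])*X+(.045-r[1])*Z
    return g+0.019*d,R
E
python3 - <<'E'
from h import *
import cv2
im=cv2.imread("pics/top0.png"); c=im[150:300,330:510]; cv2.imwrite("pics/crop.png",cv2.resize(c,None,fx=4,fy=4,interpolation=2))
bay=np.array([*(TRAY-.056*np.array([np.cos(TYAW),np.sin(TYAW)])),0])
for a in (0,15,30,45,60):
  for f in (1,-1):
    s=[]
    for up in (0,.12):
      q=solver.inverse_kinematics(*pot_tool([.5165,-.267,up],rad(19.5),0,rad(a),f)); s.append(q is not None)
    print(a,f,s)
    if not all(s): continue
    for psi in range(-180,180,15):
      t=[]
      for th in (0,60,118):
        q=solver.inverse_kinematics(*pot_tool(bay+[0,0,.075 if th else .16],rad(psi),rad(th),rad(a),f,'lip')); t.append(q is not None)
      if all(t): print('   psi',psi,np.round(q,2))
E
```

```text
0 1 [True, True]
   psi -120 [-1.2   1.85  1.31  1.57  0.18  1.76 -0.19]
   psi -105 [-1.16  1.48  0.87  1.7   0.53  1.72 -0.72]
   psi -90 [-1.15  1.33  0.65  1.84  0.75  1.68 -1.04]
   psi -75 [-1.09  1.22  0.43  1.99  0.98  1.71 -1.36]
   psi -60 [-0.97  1.17  0.21  2.14  1.19  1.82 -1.66]
   psi -45 [-1.02  1.22  0.21  2.29  1.33  1.8  -1.91]
   psi 45 [ 1.7   1.79 -0.99  2.22 -0.88  0.8  -1.73]
   psi 60 [ 0.96  1.2  -0.35  2.1  -1.28  1.71 -1.54]
   psi 75 [ 0.99  1.23 -0.46  1.93 -1.08  1.7  -1.81]
   psi 90 [ 0.89  1.24 -0.46  1.77 -0.96  1.82 -1.99]
   psi 105 [ 0.93  1.36 -0.68  1.61 -0.74  1.83 -2.28]
   psi 120 [ 1.02  1.66 -1.13  1.46 -0.38  1.83 -2.77]
0 -1 [True, True]
   psi -120 [-1.14  1.68  1.12  1.56  0.32  1.81  2.76]
   psi -105 [-1.16  1.48  0.87  1.7   0.53  1.72  2.42]
   psi -90 [-1.15  1.33  0.65  1.84  0.75  1.68  2.1 ]
   psi -75 [-1.09  1.22  0.43  1.99  0.98  1.71  1.78]
   psi -60 [-0.97  1.17  0.21  2.14  1.19  1.82  1.48]
   psi -45 [-1.02  1.22  0.21  2.29  1.33  1.8   1.23]
   psi 45 [ 1.35  1.42 -0.67  2.23 -1.28  1.29  1.75]
   psi 60 [ 1.21  1.3
[... 3431 characters left out ...]
9  0.85 -0.01  1.59 -0.66  1.83 -2.  ]
45 -1 [True, True]
   psi -120 [-0.61  0.86  0.21  1.61  0.5   1.79  2.05]
   psi -105 [-0.39  0.8  -0.23  1.74  0.8   1.83  1.88]
   psi -90 [-0.31  0.78 -0.45  1.89  1.    1.82  1.82]
   psi -75 [-0.38  0.7  -0.45  2.07  1.14  1.71  1.82]
   psi -60 [-0.24  0.71 -0.67  2.25  1.36  1.75  1.76]
   psi 60 [ 1.22  0.7  -0.65  2.24 -1.13  0.98  1.11]
   psi 75 [ 1.16  0.78 -0.66  2.05 -0.84  1.12  0.93]
   psi 90 [ 1.04  0.84 -0.64  1.87 -0.66  1.3   0.85]
   psi 105 [ 0.92  0.91 -0.64  1.7  -0.5   1.49  0.8 ]
   psi 120 [ 0.79  0.98 -0.65  1.55 -0.37  1.67  0.79]
   psi 135 [ 0.69  1.05 -0.69  1.42 -0.22  1.83  0.79]
60 1 [True, False]
60 -1 [True, False]
```

View pics/crop.png

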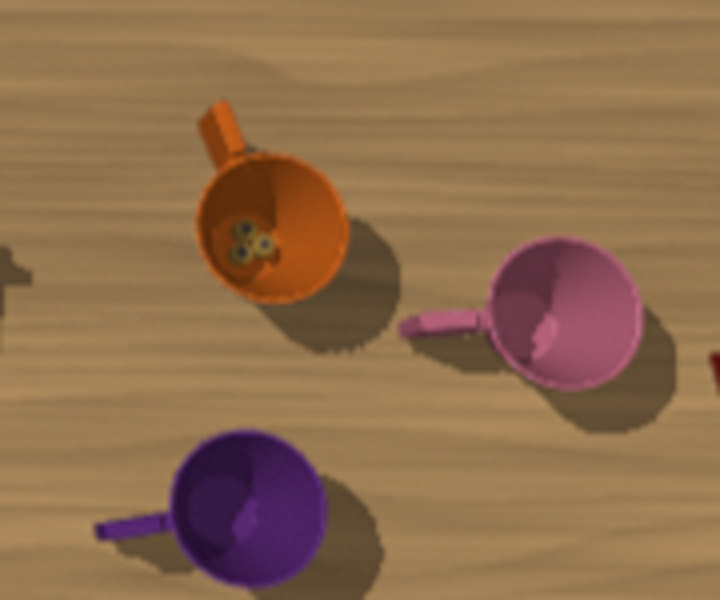

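Crop: the orange pot (crop 270,225) holds the three bushes and its lug points up-left. The purple and pink pots are empty. I'll go to the pre-grasp pose and look from there.

```bash
python3 - <<'E'
from h import *
import cv2
A=rad(40)
best=None
for f in (1,-1):
    p,R=pot_tool([.5165,-.267,0],rad(19.5),0,A,f)
    q=solver.inverse_kinematics(p-.1*R[:,2],R); print(f,np.round(q,2))
    c=np.abs(q-env.sense()["joint_positions"]).max()
    if best is None or c<best[0]: best=(c,f,p,R)
_,f,p,R=best
env.reach(p-.1*R[:,2],R)
s=env.sense(); print(f,s["t"],np.round(s["joint_positions"],2),s["ee_pos"])
im,d=viewer.read_camera("wrist"); cv2.imwrite("pics/w1.png",im[:,:,::-1])
for n in ["pot_grip","pot","pot_lip"]:
    print(n,[(np.round(r["at"],3).tolist(),round(r["score"],2)) for r in tip_of("wrist",n)[:3]])
E
```

```text
1 [ 0.36  1.04 -0.45  1.07  0.6   1.8   1.81]
-1 [ 0.16  0.99 -0.03  1.09  0.33  1.7  -1.16]
-1 3.2333 [ 0.16  0.99 -0.03  1.09  0.33  1.7  -1.16] [ 0.63290761 -0.22800156  0.10784864]
pot_grip [([0.462, -0.382, 0.044], 0.93), ([0.585, -0.234, 0.042], 0.84)]
pot [([0.52, -0.262, -0.004], 0.68), ([0.34, -0.24, 0.003], 0.65)]
pot_lip [([0.347, -0.292, 0.071], 0.64), ([0.475, -0.282, 0.078], 0.63)]
```

View pics/w1.png

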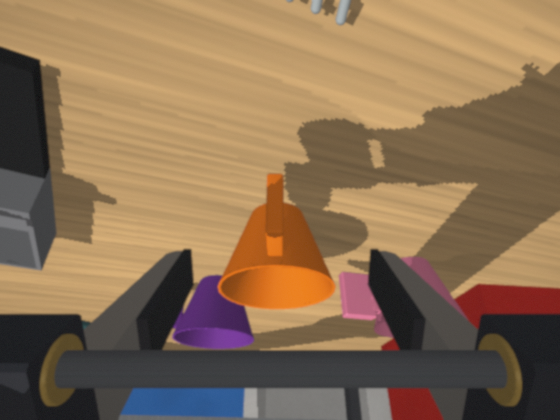

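The wrist view shows the orange lug (275,230) centred between the fingers and aligned with them. I'll grasp and lift.

```bash
python3 - <<'E'
from h import *
A=rad(40)
PO=[.518,-.265,0]
p,R=pot_tool(PO,rad(19.5),0,A,-1)
env.movel(p,rate=.12)
effector.grasp(squeeze=50)
s=env.sense(); print(s["t"],s["gripper_width"],s["grasp_force"],s["wrist_force"])
p2,_=pot_tool([PO[0],PO[1],.11],rad(19.5),0,A,-1)
env.movel(p2,rate=.12)
s=env.sense(); print(s["t"],s["gripper_width"],s["wrist_force"],s["moment"],np.round(s["joint_positions"],2))
viewer.read_camera("side")
for n in ["pot","pot_lip"]:
    print(n,[(np.round(r["at"],3).tolist(),round(r["score"],2)) for r in tip_of("side",n)[:4]])
E
```

```text
5.5917 0.012198807032799179 49.9996676389128 [-0.81183887 -0.21704591  0.54573728]
6.6583 0.011149237886141946 [-0.82740447 -0.44190077 -2.15337648] [ 0.37806212 -0.90107001 -0.02641617] [ 0.2   0.86 -0.03  1.28  0.34  1.64 -1.15]
pot [([0.338, -0.245, 0.004], 0.86), ([0.517, -0.266, 0.11], 0.7), ([0.467, -0.449, 0.001], 0.7)]
pot_lip [([0.472, -0.283, 0.182], 0.98), ([0.352, -0.287, 0.078], 0.83), ([0.473, -0.503, 0.075], 0.67)]
```

```bash
cat >> h.py <<'E'
A=rad(40); u=np.array([np.cos(TYAW),np.sin(TYAW),0]); v=np.array([-np.sin(TYAW),np.cos(TYAW),0])
BAY=np.array([*TRAY,0])-.056*u
LIP=BAY-.012*v-.003*u
def go(lip,psi,th,T):
    p,R=pot_tool(lip,rad(psi),rad(th),A,-1,'lip')
    env.movel(p,R,rate=np.linalg.norm(p-env.sense()["ee_pos"])/T)
def path(c0,c1,n,T):
    c0=np.array(c0);c1=np.array(c1)
    for k in range(1,n+1):
        c=c0+(c1-c0)*k/n; go(c[:3],c[3],c[4],T/n)
def st():
    s=env.sense(); print(round(s["t"],2),np.round(s["joint_positions"],2),np.round(s["wrist_force"],2),s["gripper_width"])
S0=[.518-.05*np.cos(rad(19.5)),-.265-.05*np.sin(rad(19.5)),.185,19.5,0]
S1=[*LIP[:2],.185,-96.5,0]; S2=[*LIP[:2],.09,-96.5,60]; S3=[*LIP[:2],.075,-96.5,118]
E
python3 - <<'E'
from h import *
import cv2
path(S0,S1,4,4.5); st()
path(S1,S2,2,2.2); st()
im,_=viewer.read_camera("side"); cv2.imwrite("pics/s2.png",im[:,:,::-1])
E
```

```text
11.91 [ 0.49  0.5   0.13  1.97 -0.72  1.18 -2.17] [-0.88  0.1  -1.52] 0.011697885600252695Traceback (most recent call last):
  File "<stdin>", line 4, in <module>
  File "h.py", line 24, in path
    c=c0+(c1-c0)*k/n; go(c[:3],c[3],c[4],T/n)
                      ~~^^^^^^^^^^^^^^^^^^^^^
  File "h.py", line 20, in go
    env.movel(p,R,rate=np.linalg.norm(p-env.sense()["ee_pos"])/T)
    ~~~~~~~~~^^^^^^^^^^^^^^^^^^^^^^^^^^^^^^^^^^^^^^^^^^^^^^^^^^^^
station.PlanningError: the arm cannot follow that straight line within its joint ranges
```

The wrist has wound the wrong way for this pour direction. The other side (psi ≈ +83.5°) gives q7 near 0.9, so I'll unwind and check IK along that path.

```bash
python3 - <<'E'
from h import *
S=[.46,-.17,.2,19.5,0]
path(S1,S,4,4); st()
L=BAY+.012*v-.003*u
for al in (0,):
  for c in ([.46,-.1,.2,40,0],[.46,-.05,.2,60,0],[*L[:2],.2,83.5,0],[*L[:2],.14,83.5,30],[*L[:2],.09,83.5,60],[*L[:2],.08,83.5,90],[*L[:2],.075,83.5,118]):
    q=solver.inverse_kinematics(*pot_tool(c[:3],rad(c[3]),rad(c[4]),A,-1,'lip')); print(np.round(c,2),None if q is None else np.round(q,2))
E
```

```text
17.69 [ 0.1   0.8  -0.1   1.36  0.29  1.66 -1.3 ] [ 0.21 -0.19 -1.4 ] 0.011594502854084705
[ 0.46 -0.1   0.2  40.    0.  ] [-0.07  0.73 -0.19  1.51  0.4   1.58 -1.26]
[ 4.6e-01 -5.0e-02  2.0e-01  6.0e+01  0.0e+00] [-0.22  0.66 -0.26  1.65  0.51  1.5  -1.21]
[4.70e-01 1.00e-02 2.00e-01 8.35e+01 0.00e+00] [-0.38  0.59 -0.34  1.8   0.64  1.41 -1.14]
[4.70e-01 1.00e-02 1.40e-01 8.35e+01 3.00e+01] [-0.04  0.38 -0.46  1.95  0.38  0.99 -0.82]
[4.70e-01 1.00e-02 9.00e-02 8.35e+01 6.00e+01] [ 0.5   0.34 -0.63  2.07 -0.21  0.73 -0.06]
[4.70e-01 1.00e-02 8.00e-02 8.35e+01 9.00e+01] [ 0.93  0.53 -0.71  2.06 -0.67  0.94  0.63]
[4.70e-01 1.00e-02 8.00e-02 8.35e+01 1.18e+02] [ 1.14  0.9  -0.72  1.95 -0.72  1.21  0.88]
```

```bash
cat >> h.py <<'E'
L=BAY+.012*v-.003*u
T0=[.46,-.17,.2,19.5,0];T1=[*L[:2],.2,83.5,0];T2=[*L[:2],.09,83.5,60];T3=[*L[:2],.075,83.5,118]
E
python3 - <<'E'
from h import *
import cv2
path(T0,T1,2,2.8); st()
path(T1,T2,3,3); st()
im,_=viewer.read_camera("side"); cv2.imwrite("pics/s2.png",im[:,:,::-1])
for n in ["pot_lip","tray_bay"]:
    print(n,[(np.round(r["at"],3).tolist(),round(r["score"],2)) for r in tip_of("side",n)[:4]])
print(L,BAY)
E
```

```text
20.77 [-0.34  0.6  -0.38  1.8   0.66  1.42 -1.16] [ 0.42  0.14 -2.01] 0.01161613344426049
24.08 [ 0.57  0.36 -0.72  2.06 -0.16  0.73 -0.11] [-1.33 -0.17 -1.53] 0.011616353081817559
pot_lip [([0.473, -0.502, 0.075], 0.74), ([0.352, -0.292, 0.078], 0.69)]
tray_bay [([0.474, -0.003, 0.008], 0.58)]
[0.4702377  0.00810185 0.        ] [ 0.47185998 -0.00416062  0.        ]
```

View pics/s2.png

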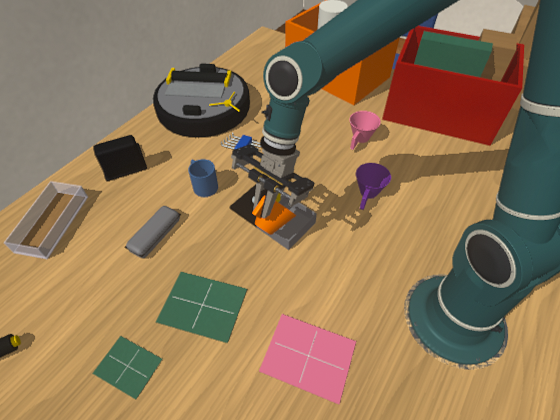

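The pot (275,215) is tilted over the bay. I'll tip it fully.

```bash
python3 - <<'E'
from h import *
import cv2
path(T2,T3,3,3); env.pause(.6); st()
im,_=viewer.read_camera("side"); a=im[130:280,200:360]
path(T3,T2,2,1.8)
im,_=viewer.read_camera("top"); b=im[150:270,240:368]
cv2.imwrite("pics/p3.png",np.hstack([cv2.resize(x,(400,375))[:,:,::-1] for x in (a,b)])); st()
E
```

```text
28.24 [ 1.27  1.01 -0.92  1.95 -0.56  1.12  0.72] [-1.3   0.19 -1.41] 0.012053029194520228
30.43 [ 0.56  0.36 -0.71  2.06 -0.16  0.73 -0.1 ] [-0.24 -0.02 -1.43] 0.01194578430446737
```

View pics/p3.png

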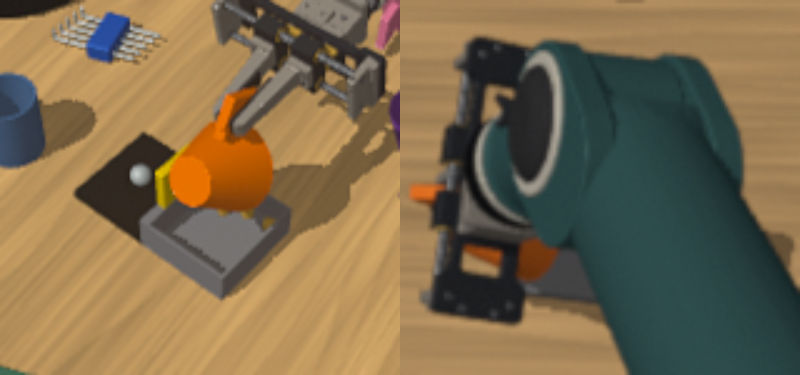

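Brass bushes show under the rim in the bay (left panel 268,220 and 237,210), and the ball is in its pocket (140,175). I'll take the pot back to its spot and check before placing.

```bash
python3 - <<'E'
from h import *
import cv2
path(T2,T1,2,2); path(T1,T0,2,2.5); path(T0,S0,1,1.2); st()
im,_=viewer.read_camera("side"); a=im[100:250,200:360]
for n in ["pot","pot_lip","bush0"]:
    print(n,[(np.round(r["at"],3).tolist(),round(r["score"],2)) for r in tip_of("side",n)[:4]])
im,_=viewer.read_camera("top"); b=im[140:290,260:420]
print([(np.round(r["at"],3).tolist(),round(r["score"],2)) for r in tip_of("top","bush0")[:4]])
print([(np.round(r["at"],3).tolist(),round(r["score"],2)) for r in tip_of("top","tray_grip")[:2]],[np.round(r["at"],3).tolist() for r in tip_of("top","tray_pocket")[:2]],[np.round(r["at"],3).tolist() for r in tip_of("top","tray_bay")[:2]])
cv2.imwrite("pics/p4.png",np.hstack([cv2.resize(x,(400,375),interpolation=2)[:,:,::-1] for x in (a,b)]))
E
```

```text
36.94 [ 0.2   0.86 -0.04  1.28  0.35  1.64 -1.15] [ 0.02  0.62 -1.32] 0.011456299247867185
pot [([0.339, -0.247, 0.004], 0.85), ([0.469, -0.451, -0.003], 0.78), ([0.489, -0.034, 0.023], 0.65), ([0.517, -0.268, 0.114], 0.61)]
pot_lip [([0.35, -0.291, 0.079], 0.74), ([0.474, -0.281, 0.185], 0.68)]
bush0 [([0.486, -0.035, 0.022], 0.5), ([0.475, -0.28, 0.187], 0.45)]
[([0.463, -0.05, 0.022], 0.5), ([0.424, -0.05, 0.019], 0.48), ([0.485, -0.039, 0.024], 0.46), ([0.773, -0.189, 0.003], 0.43)]
[([0.523, -0.014, 0.082], 0.93)] [[0.588, -0.016, 0.011]] [[0.471, -0.004, 0.004]]
```

View pics/p4.png

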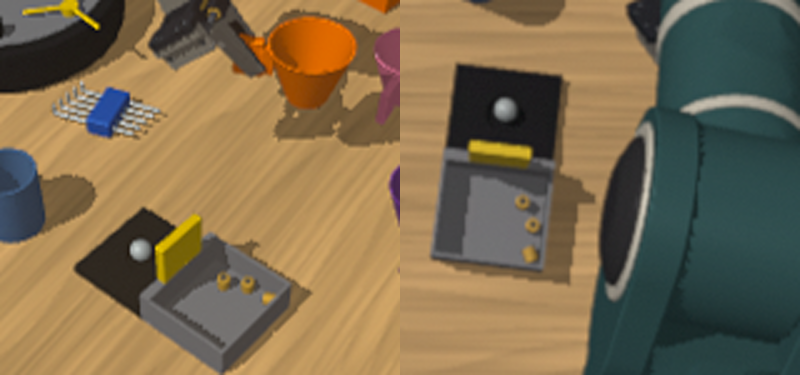

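All three bushes are in the bay (right panel 522,201, 533,225, 530,254), the ball is in its pocket, and the pot is empty and upright. I'll place the pot and go above the tray.

```bash
cat >> h.py <<'E'
def trayR(f): return np.column_stack([np.cross(f*u,[0,0,-1.]),f*u,[0,0,-1.]])
E
python3 - <<'E'
from h import *
import cv2
p,R=pot_tool([.518,-.265,.001],rad(19.5),0,A,-1)
env.movel(p,R,rate=.08); st()
effector.release()
env.movel(p-.09*R[:,2],rate=.12); env.movel(env.sense()["ee_pos"]+[0,0,.1],rate=.2); st()
q0=env.sense()["joint_positions"]
best=min(((np.abs(q-q0).max(),f) for f in (1,-1) if (q:=solver.inverse_kinematics([.527,-.0125,.2],trayR(f))) is not None and solver.inverse_kinematics([.514,.308,.21],trayR(f)) is not None))
f=best[1]; print(best)
env.reach([.527,-.0125,.2],trayR(f)); st()
im,_=viewer.read_camera("wrist"); cv2.imwrite("pics/w5.png",im[:,:,::-1])
print([(n,[(np.round(r["at"],3).tolist(),round(r["score"],2)) for r in tip_of("wrist",n)[:2]]) for n in ["tray_grip","tray_pocket","tray_bay","tray"]])
viewer.read_camera("side");print([(np.round(r["at"],3).tolist(),round(r["score"],2)) for n in ("pot","pot_lip") for r in tip_of("side",n)[:4]])
E
```

```text
38.9 [ 0.2   0.99 -0.04  1.29  0.35  1.5  -1.2 ] [-0.02 -0.62 -2.12] 0.0118450136073101
41.68 [ 0.15  0.89 -0.01  1.07  0.32  1.81 -1.12] [ 0.24  0.34 -0.24] 0.09217073954889864
(np.float64(0.8450944160990429), 1)
42.62 [ 0.31  0.32 -0.42  1.89  0.16  0.96 -0.29] [-0.44 -1.13  0.11] 0.09221485096134929
[('tray_grip', [([0.529, -0.007, 0.078], 0.72)]), ('tray_pocket', [([0.586, -0.017, 0.01], 0.84)]), ('tray_bay', [([0.473, -0.0, 0.005], 0.88)]), ('tray', [([0.531, -0.011, -0.003], 0.68), ([0.753, 0.014, 0.001], 0.32)])]
[([0.516, -0.268, 0.004], 0.93), ([0.34, -0.243, 0.003], 0.79), ([0.464, -0.449, -0.002], 0.78), ([0.472, -0.281, 0.074], 0.64), ([0.473, -0.285, 0.073], 0.95), ([0.349, -0.295, 0.08], 0.79), ([0.471, -0.504, 0.076], 0.76)]
```

View pics/w5.png

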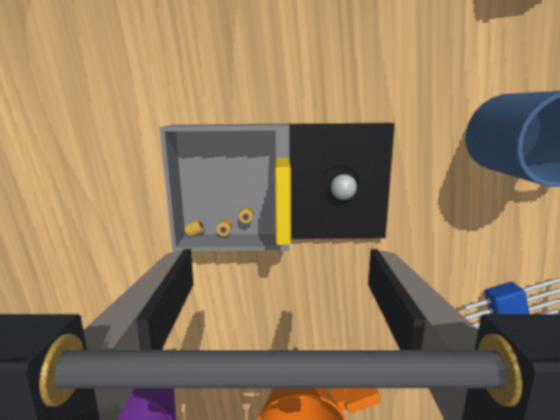

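The tray is square to the fingers and the handle (283,200) is centred between them. The ball (343,186) is in its pocket. I'll grasp and lift gently.

```bash
python3 - <<'E'
from h import *
env.movel([.528,-.011,.057],rate=.1); st()
effector.grasp(squeeze=50); env.pause(.2); st()
env.movel([.528,-.011,.097],rate=.04); st()
print(env.sense()["moment"])
viewer.read_camera("side");print([(n,[(np.round(r["at"],3).tolist(),round(r["score"],2)) for r in tip_of("side",n)[:2]]) for n in ("tray_bay","tray_pocket","ball_center","tray")])
env.movel([.528,-.011,.210],rate=.07)
env.movel([.514,.308,.210],rate=.07); env.pause(.5);st()
E
```

```text
44.61 [ 0.24  0.52 -0.35  1.99  0.28  0.67 -0.4 ] [ 0.86  0.16 -0.24] 0.09194202491595697
45.99 [ 0.24  0.52 -0.35  1.99  0.28  0.67 -0.4 ] [ 1.23 -0.26 -0.74] 0.011646269222972733
47.14 [ 0.26  0.46 -0.38  1.97  0.24  0.75 -0.37] [ 0.39  0.59 -3.96] 0.011802152382431498
[ 0.0120221  -0.05770879  0.02224609]
[('tray_bay', [([0.529, -0.01, 0.042], 0.73), ([0.473, -0.002, 0.044], 0.65)]), ('tray_pocket', [([0.586, -0.019, 0.052], 0.87), ([0.488, -0.037, 0.062], 0.45)]), ('ball_center', [([0.473, -0.283, 0.076], 0.59), ([0.588, -0.019, 0.057], 0.37)]), ('tray', [([0.526, -0.01, 0.042], 0.81)])]
54.37 [-0.21  0.45 -0.51  1.71  0.25  1.05 -0.91] [-0.12 -0.52 -4.07] 0.011547883034838119
```

```bash
python3 - <<'E'
from h import *
import cv2
im,_=viewer.read_camera("side"); print([(n,[(np.round(r["at"],3).tolist(),round(r["score"],2)) for r in tip_of("side",n)[:2]]) for n in ("tray_bay","tray_pocket","ball_center","tray","mat")])
im2,_=viewer.read_camera("wrist")
cv2.imwrite("pics/f.png",np.hstack([cv2.resize(x,(400,300))[:,:,::-1] for x in (im,im2)]));st()
E
```

```text
[('tray_bay', [([0.459, 0.314, 0.158], 0.57)]), ('tray_pocket', [([0.472, 0.283, 0.176], 0.7), ([0.514, 0.306, 0.003], 0.58)]), ('ball_center', [([0.766, -0.195, -0.002], 0.66), ([0.591, -0.24, 0.041], 0.22)]), ('tray', [([0.512, 0.308, 0.154], 0.94)]), ('mat', [([0.239, 0.267, 0.002], 0.88), ([0.556, 0.51, -0.003], 0.85)])]
54.72 [-0.21  0.45 -0.51  1.71  0.25  1.05 -0.91] [ 0.09 -0.5  -5.66] 0.011567900447144583
```

View pics/f.png

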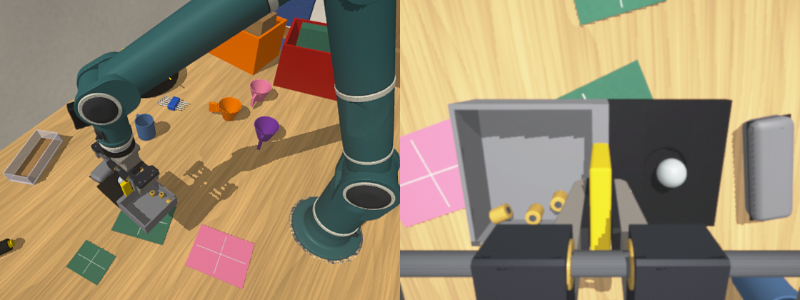

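The ball (670,173) is in its pocket, the bushes are in the bay, and the tray is level with its origin at (0.512, 0.308, 0.154). The orange pot stands upright at (230,108). Handing in.

```bash
python3 -c "
from station import *
print(workorder.finish_job())"
```

```text
the job is handed in; nothing more can be done
None
```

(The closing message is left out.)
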